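# Push the specimen into the diameter gauge and shut its door

## Task

The optical diameter gauge on the bench stands open with a steel specimen standing on its pulled-out carriage. With closed fingertips, push the carriage by its upright front plate fully home into the gauge, then push the door fully shut over the opening. The specimen must stay standing where it is on the carriage, untouched; pinch and lift nothing, do not reach over the plate or the door to straddle it, and leave everything else on the bench alone.

Things in the scene. Friction and masses are not known exactly. Their poses are not given: they have to be found in the camera images.
- gauge: The gauge, fixed; place and yaw vary. Aluminium base plate 315 (x) x 270 (y) x 25 mm, two grey heads on it left and right of a slot. Origin: on the bench under the middle of the slot's front opening; the base reaches 170 mm before and 145 mm behind it, 135 mm to each side. Axes: x into the slot (roughly away from the robot), y left, z up.
- slot (a point): Middle of the slot's front opening, 62 mm above the bench, straight above the gauge's origin; axes as the gauge's. The slot is 124 mm wide, open above, closed behind. The heads beside it reach from gauge x = 4 to 140 mm and 62 to 128 mm to each side; their tops are 103 mm above the bench.
- carriage (a joint): How far the carriage is pulled out of the slot, m: 0 is fully home at a hard stop; it starts 0.10 to 0.15 out, towards the gauge's -x (limit 0.17). It slides stiffly (about 2 N) and stays where left. Dark steel plate 115 (x) x 80 (y) mm, its top 40 mm above the bench, with an aluminium push plate standing across its front edge.
- push_plate (a point): On the carriage: centre of the front (-x) face of its push plate, 70 mm above the bench; axes as the gauge's. The push plate is 60 mm wide (y), 8 mm thick, and its top is 85 mm above the bench. At home its front face lies 12 mm inside the opening (gauge x = +12 mm).
- door (a joint): Opening angle of the door, rad: 0 is shut across the opening (hard stop); it starts 1.45 to 1.85 open (limit 2.0). Its upright hinge is left (gauge +y) of the opening; opening swings its free edge from the gauge's -y to its -x, clockwise from above. Stiff hinge (0.06 N m), stays where left. Black panel 124 mm long, 10 mm thick, from 27 to 97 mm above the bench, no handle.
- door_hinge (a point): On the door's hinge axis, 62 mm above the bench, at gauge x = -4, y = +68 mm; its axes turn with the door: x is the panel's inward normal, -y runs along the panel to its free edge. The outer face, to be pushed to shut it, is at x = -5 mm; it looks to the gauge's -x when shut and to its +y when open by a right angle.
- door_edge (a point): On the door: the free upright edge of its outer face, 128 mm from the hinge axis along the panel, 62 mm above the bench; axes as door_hinge.
- specimen: Loose turned steel bar standing on the carriage behind the push plate, 26 mm diameter, 50 mm tall, waisted to 16 mm in the middle; its top is 90 mm above the bench. Origin: centre of its underside, z axis along it. Not to be touched.
- spare: A second, like specimen (26 mm diameter, 50 mm tall) standing on the bench to the right of the gauge; leave alone. Origin: centre of underside.
- collar: Steel ring, 42 mm outer diameter, 14 mm high, lying on the right front corner of the gauge's base plate; leave alone. Origin: centre of underside.
- mouse: Black computer mouse, 100 x 58 x 29 mm, left of the gauge; leave alone. Origin: centre of underside.
- mug: White mug, 80 mm diameter, 90 mm tall, on the right; leave alone. Origin: centre of underside.
- caliper: Steel caliper lying flat, 220 mm long, jaws reaching 55 mm to its +y, on the left; leave alone. Origin: underside, middle of its beam, x along the beam.
- adapter: Black power adapter, 110 x 55 x 35 mm, far left; leave alone. Origin: centre of underside.
- oil_jar: Amber jar, 60 mm diameter, 90 mm tall, far right; leave alone. Origin: centre of underside.

How it is judged (in metres and radians):
On the way, in this order (a step that is already met when the one before it is completed fails the run):
1. the carriage is fully home, the specimen standing on it, while the door is still open (value of joint carriage below 0.005 m and value of joint door above 0.5 rad and angle between specimen's own z axis and vertical below 0.12 rad and x of specimen in the frame of gauge between 0.022 and 0.12 m and y of specimen in the frame of gauge between -0.038 and 0.038 m and height (world z) of specimen between 0.036 and 0.046 m), for 0.2 s.
2. the door is pushed shut (value of joint door below 0.06 rad and value of joint carriage below 0.005 m), for 0.2 s.
At the end, for the whole second after the job is handed in: Carriage within 5 mm of its stop, door within 0.06 rad (8 mm at its edge) of shut, both at rest; the specimen upright (within 0.12 rad) on the carriage inside the slot (all of step 2 and angle between specimen's own z axis and vertical below 0.12 rad and x of specimen in the frame of gauge between 0.022 and 0.12 m and y of specimen in the frame of gauge between -0.038 and 0.038 m and height (world z) of specimen between 0.036 and 0.046 m and linear speed of specimen below 0.02 m/s and velocity of joint door between -0.05 and 0.05 rad/s); the robot touches nothing.
It fails at once if the specimen is touched by the robot (contact force between any of the fingers, the arm and specimen above 0.5 N).
It fails at once if the specimen is tipped over or lifted (angle between specimen's own z axis and vertical above 0.35 rad or height (world z) of specimen above 0.055 m).
It fails at once if the fingers reach over and straddle the push plate or the door (a pinch, not a push) ((x of the grasp point in the frame of push_plate between 0.003 and 0.05 m and y of the grasp point in the frame of push_plate between -0.035 and 0.035 m and z of the grasp point in the frame of push_plate between -0.1 and 0.024 m) or (x of the grasp point in the frame of door_hinge between -0.003 and 0.008 m and y of the grasp point in the frame of door_hinge between -0.12 and -0.01 m and z of the grasp point in the frame of door_hinge between -0.1 and 0.044 m)).
It fails at once if a bystander is moved by more than 25 mm (distance of any of spare, collar, mouse, mug, caliper, adapter, oil_jar from where it was at the start of the episode above 0.025 m).
It also fails if it takes over 58 s, if anything falls off the work surface, if the arm or the gripper's body presses on something with over 40 N, if the wrist force passes 120 N, or if a joint passes its speed limit or range.

## Robot

A 6-joint arm with a two-finger parallel gripper is mounted at the origin on the work surface. World frame = base frame: x ahead of the robot, y to its left, z up, the work surface at z = 0. Lengths are in mm, angles in rad, forces in N, time in s.
With the tool pointing down it reaches from about 425 to 925 mm from the base axis. Payload 12.5 kg.
Tool frame: the origin (TCP) lies at the very end of the fingers, on their centre line; the grasp point (between the pads) lies behind it (grip_depth is the z of the grasp point in the tool frame, in mm); z points along the fingers, y is the line along which they close (so a half turn about z gives the same grasp; the last joint's range is limited). The gripper opens to 85 mm and grips with 20 to 120 N. Pads are 22 mm wide; open, the fingers measure 114 mm over their backs; the gripper's body (76 mm by 85 mm) begins 54 mm behind the grasp point. The pads swing forward as they close: fully open they stand 13 mm farther back than shut.
Start: joints at [-1.351, 0.491, 1.559, -0, 1.092, -0.106], TCP at [200.065, -592.131, 231.327] pointing down, gripper open.
Joint ranges: [-3.1, 3.1], [-0.84, 2.19], [0.05, 2.79], [-1.13, 4.28], [0.06, 2.93], [-2.69, 2.69]. Speed limits (rad/s): [2.22, 2.22, 2.79, 3.14, 3.14, 3.14].

## Interface

Orientations are given as a unit quaternion [w, x, y, z].
In Python, from rig import get_obs, camera, calibration, hand_in, grip_depth gives the robot as it stands.
- The arm moves only by the shell command python3 -m creep 'ROWS'. ROWS is text: rows parted by semicolons, each of 7 numbers parted by spaces: the turn, a rotation vector about the tool's x, y, z in units of 8 degrees (1.0 is 8 degrees), then the shift along the tool's x, y, z in units of 30 mm (1.0 is 30 mm), then the closure in counts, from 0 (fully open) to 255 (shut). A call has 1 to 8 rows; each row is the pose to reach, as a shift and turn from the pose commanded when the call began, along the tool's axes at that moment; what a row does not reach only later rows make up. A row lasts 1/10 s, in which the tool goes at most 50 mm and 8.59 degrees, less where a joint would pass 70% of its speed; a pose out of reach is approached as far as the arm can. A call with a gripper value outside its range is refused whole. The fingers move at their own pace and stop on an object; the grip force is fixed at half the most. Time passes only in rows, so rows that repeat a pose let the fingers close. It gives the time, the measured TCP pose, the force, the opening and the grip force at its end, in the units of the state.
- get_obs(): the state, without advancing time (a new reading comes with each control period).
- camera(name): name is "scene" or "top" or "wrist"; returns the picture (480x640x3 uint8, blue, green, red); there is no depth.
- calibration(name): a dict with "intrinsics" (3x3 intrinsics, pixels), "origin" and "orientation" of the camera in the world; the wrist camera has in their place "hand_eye" (4x4, takes a point from camera to tool coordinates, whose origin is the TCP and whose axes are the flange's). Camera axes: x right, y down, z forward; pixel columns grow to the right and rows downward; lengths in mm; the calibration is good to about 2 mm. A picture is of the moment at which its call begins: read the wrist's pose just before it. calibration takes no time and is no camera call.
- hand_in(): hands the job in; it is judged then, once.
The state is a dict: "t": time; "qpos": joint angles; "joint_velocities": joint speeds; "joint_torque": joint torques, N m; "ee_pos": TCP position; "ee_rot": TCP orientation; "ft_force": force on the tool from outside, world axes, zero at the start; "wrist_torque": the same for the moment, N m; "gripper_width": opening from 0.0 (shut) to 1.0 (fully open); "grip_force": force on a finger pad.
Only numpy, scipy, OpenCV 4.12 (cv2) and the standard library are available. Lean on these libraries where they do the work, as an engineer would, in place of code of your own. Each camera call takes 0.05 s, during which the arm holds its last target. There are 200 camera calls.

## Working session

There is one attempt and no reset: what is moved stays moved. The work goes in short steps, Python scripts to look and compute and a shell command to move; the robot and the scene stay as the last step left them, time stands still between calls to the robot, and variables do not carry over. Pictures are saved under pics/ and viewed, at most 10 in all, crops included, and the job is handed in when it is done.

```bash
mkdir -p pics; ls; python3 - <<'E'
from rig import *
import cv2
for n in("top","scene"):
    cv2.imwrite(f"pics/{n}0.png",camera(n)); c=calibration(n); print(n,c)
print(calibration("wrist"),grip_depth,get_obs())
E
```

```text
pics
top {'intrinsics': array([[588.60322932,   0.        , 323.11317554],
       [  0.        , 588.60322932, 245.11886058],
       [  0.        ,   0.        ,   1.        ]]), 'origin': array([ 446.61491873,    7.24766862, 1506.36760369]), 'orientation': array([-0.02128399,  0.71365126, -0.69974267,  0.02467925])}
scene {'intrinsics': array([[546.6360327 ,   0.        , 319.37421482],
       [  0.        , 546.6360327 , 241.98422443],
       [  0.        ,   0.        ,   1.        ]]), 'origin': array([1311.31157218, -195.86323323, 1042.22345961]), 'orientation': array([-0.26850998,  0.73173306,  0.59067272, -0.20874592])}
{'intrinsics': array([[364.38055754,   0.        , 317.71110194],
       [  0.        , 364.38055754, 235.1928208 ],
       [  0.        ,   0.        ,   1.        ]]), 'hand_eye': array([[-1.03067888e-03, -9.57759437e-01, -2.87568773e-01,
         7.41093113e+01],
       [ 9.99998907e-01, -6.82184406e-04, -1.31206595e-03,
         4.99047261e-01],
       [ 1.06046861e-03, -2.87569811e-01,  9.57759093e-01,
        -1.43159502e+02],
       [ 0.00000000e+00,  0.00000000e+00,  0.00000000e+00,
         1.00000000e+00]])} -18.700000000000003 {'t': 0.1, 'qpos': array([-1.35060420e+00,  4.91507204e-01,  1.55940437e+00,  5.39000119e-06,
        1.09169186e+00, -1.05605016e-01]), 'joint_velocities': array([-1.00807519e-03, -7.74439477e-04, -1.03432566e-03, -9.71321613e-04,
       -1.12217843e-03, -2.95786299e-05]), 'joint_torque': array([ 4.34650050e-03, -6.19447803e+01, -2.62024033e+01, -4.95396364e-05,
        2.94471123e-03, -1.34405238e-05]), 'ee_pos': array([ 200.01509181, -591.91611263,  230.77578877]), 'ee_rot': array([-5.04697465e-04,  9.86761418e-01,  1.62177832e-01, -2.65527255e-05]), 'ft_force': array([ 0.16154877, -0.48601323,  0.57900767]), 'wrist_torque': array([-0.02014087, -0.02671627,  0.03702202]), 'grip_force': 0.0, 'gripper_width': 0.997834629224543}
```

View pics/top0.png

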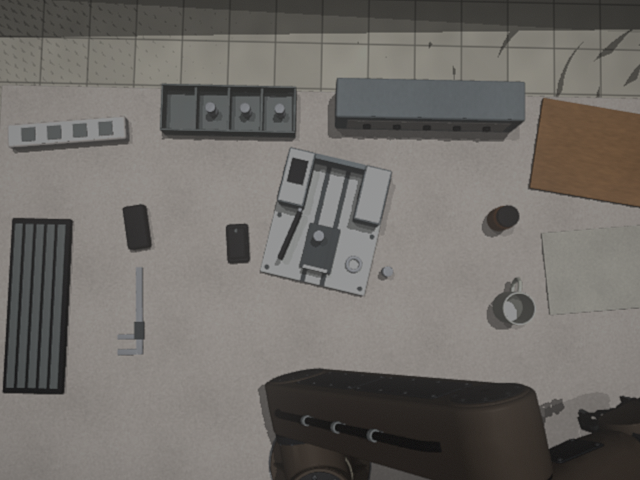

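View pics/scene0.png

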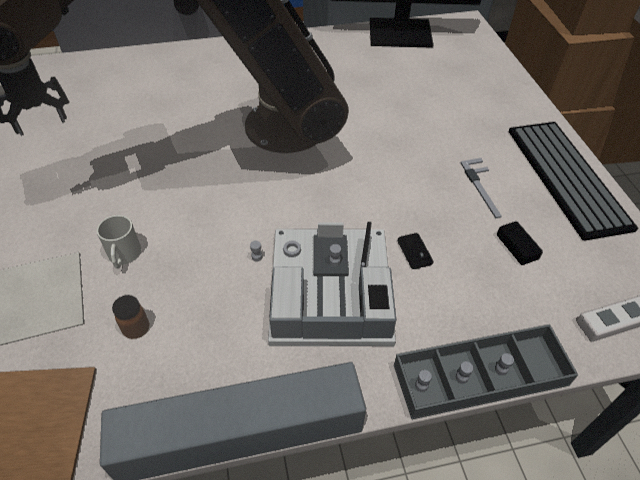

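Top view: gauge about (325,222), front base corners (262,271) and (364,296), door a dark bar (299,208)–(280,260), push plate about (314,268). I'll zoom in.

```bash
cat > h.py <<'E'
import numpy as np,cv2
from scipy.spatial.transform import Rotation as R
from rig import *
def rot(q): return R.from_quat(np.array(q)[[1,2,3,0]]).as_matrix()
def cast(n,uv,z):
    c=calibration(n); M=rot(c["orientation"]); o=np.array(c["origin"])
    d=M@np.linalg.inv(c["intrinsics"])@np.array([*uv,1.]); return o+d*(z-o[2])/d[2]
def wcast(obs,uv,z):
    c=calibration("wrist"); H=c["hand_eye"]; T=rot(obs["ee_rot"])
    o=T@H[:3,3]+obs["ee_pos"]; d=T@H[:3,:3]@np.linalg.inv(c["intrinsics"])@np.array([*uv,1.]); return o+d*(z-o[2])/d[2]
E
python3 - <<'E'
import cv2
im=cv2.imread("pics/top0.png")[140:305,250:405]
im=cv2.convertScaleAbs(im,alpha=1.3,beta=25)
cv2.imwrite("pics/c1.png",cv2.resize(im,None,fx=3.6,fy=3.6,interpolation=cv2.INTER_CUBIC))
E
```

```text
(no output)
```

View pics/c1.png

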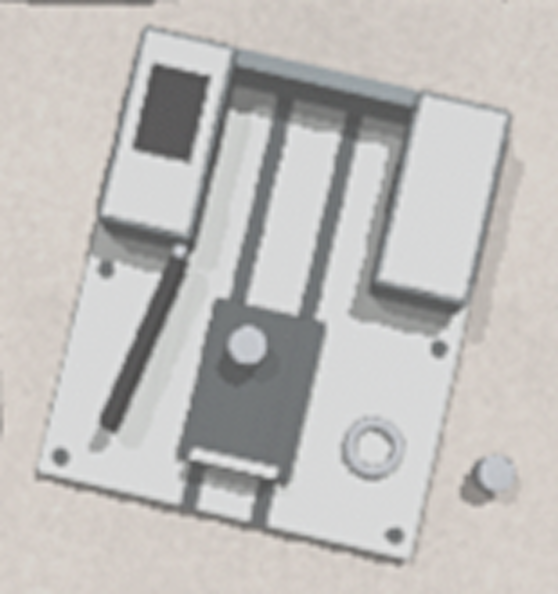

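```bash
python3 - <<'E'
from h import *
P=lambda x,y,z: cast("top",(250+x/3.6-.36,140+y/3.6-.36),z)
fl,fr=P(38,473,25),P(409,560,25)
hl,hr=P(101,217,103),P(467,302,103)
print("front",fl,fr,"head",hl,hr)
y=(fl-fr)[:2]; yaw1=np.arctan2(*(y/np.linalg.norm(y))[::-1])-np.pi/2
y2=(hl-hr)[:2]; yaw2=np.arctan2(*(y2/np.linalg.norm(y2))[::-1])-np.pi/2
print(yaw1,yaw2,np.linalg.norm(y),np.linalg.norm(y2))
w=(yaw1+yaw2)/2; X=np.array([np.cos(w),np.sin(w)]);Y=np.array([-X[1],X[0]])
o1=(fl+fr)[:2]/2+170*X;o2=(hl+hr)[:2]/2-4*X;print(o1,o2,w)
o=(o1+o2)/2
for n,p in dict(ppL=P(189,461,85),ppR=P(276,473,85),hinge=P(180,252,97),edge=P(107,425,97),edgeout=P(102,424,97),spec=P(247,345,90),collar=P(373,447,39),spare=P(495,473,50)).items():
    d=p[:2]-o; print(n,p[:2],d@X,d@Y)
E
```

```text
front [474.73685714 157.91118036  25.        ] [ 419.23373207 -102.07682231   25.        ] head [644.5837446  112.51390245 103.        ] [ 592.55543933 -132.35463953  103.        ]
-0.21032612498915504 -0.20936093299973035 265.84649409773505 250.33487052234707
[613.25609313  -7.49498783] [614.65733788  -9.08714108] -0.2098435289944427
ppL [483.61876592  50.86669662] -139.80176152874924 30.70975855780811
ppR [476.72557138  -7.60398722] -134.36389887189222 -27.914184074008144
hinge [622.92555559  59.56638517] -5.363077206298309 68.23716703682291
edge [506.17212111 105.55835889] -129.13579619439966 88.89969699653395
edgeout [506.7721201  108.89937139] -129.24491489869507 92.29240335376258
spec [561.98608493  13.53314366] -55.376710262253866 10.519622754136353
collar [497.01237229 -74.92454235] -100.49878524669695 -89.53208336667788
spare [ 480.41939565 -158.44457685] -99.32997393827682 -174.6764132798178
```

```bash
python3 -m creep '0 0 1 1.5 -0.7 0 255; 0 0 2 3 -1.4 0 255; 0 0 3 4.5 -2.1 0 255; 0 0 3.84 6 -2.9 0 255; 0 0 3.84 7.5 -3.6 0 255; 0 0 3.84 9 -4.3 0 255; 0 0 3.84 10.8 -5.2 0 255; 0 0 3.84 12.6 -6 0 255'
```

```text
t: 0.9
ee_pos: [487.2, -312.3, 231.2]
ee_rot: [-0.0, 0.994, -0.105, -0.0]
ft_force: [0.1, -0.3, -0.4]
gripper_width: 0.002
grip_force: 0.0
```

```bash
python3 -m creep '0 0 0 -0.6 -1.5 0 255; 0 0 0 -1.2 -3 0 255; 0 0 0 -1.8 -4.5 0 255; 0 0 0 -2.4 -6 0 255; 0 0 0 -3 -7.5 0 255; 0 0 0 -3.6 -9 0 255; 0 0 0 -4.05 -10.3 0 255; 0 0 0 -4.05 -10.3 0 255'; python3 - <<'E'
from h import *
o=get_obs(); im=camera("wrist"); cv2.imwrite("pics/w1.png",im); print(o["ee_pos"],o["ee_rot"])
E
```

```text
t: 1.7
ee_pos: [430.7, 17.0, 231.3]
ee_rot: [-0.0, 0.995, -0.103, -0.0]
ft_force: [0.1, -1.1, 0.3]
gripper_width: -0.001
grip_force: 0.0
[430.65935555  17.01563756 231.33916491] [-2.07493086e-04  9.94699832e-01 -1.02820908e-01 -2.47235710e-04]
```

View pics/w1.png

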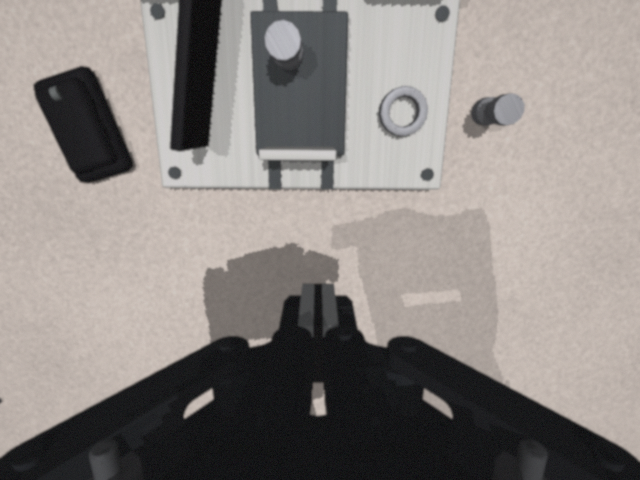

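Wrist view: base front edge (163,188)–(441,188), plate top front edge (259,160)–(337,160), door free end near (172,149), tips at (318,285).

```bash
python3 - <<'E'
from h import *
o=get_obs();print(o["t"],o["ee_pos"])
g=np.array([614,-8.3]);w=-.21;X=np.array([np.cos(w),np.sin(w)]);Y=np.array([-X[1],X[0]])
o["ee_pos"]=np.array([430.66,17.02,231.34])
for n,u,z in (("fl",(163,188),25),("fr",(441,188),25),("ppL",(259,159),85),("ppR",(337,160),85),("doorend",(172,149),97),("spec",(284,40),90),("tcp",None,0)):
    p=(wcast(o,u,z) if u else o["ee_pos"])[:2];d=p-g;print(n,p,d@X,d@Y)
E
```

```text
1.75 [431.35511846  15.2524264  231.3554787 ]
fl [477.69303618 160.07171949] -168.41117629416294 136.25821080180708
fr [ 422.55479689 -102.24103456] -167.65638845890564 -131.78588382290798
ppL [488.36571125  52.08340874] -135.46173768539663 32.86712923563816
ppR [475.08011142  -7.36008187] -136.0638809366265 -28.039957070502037
doorend [509.36134763 111.41656933] -127.2959409455258 95.27354281579665
spec [564.56904358  13.39178893] -52.86687167511841 10.910867941650597
tcp [430.66  17.02] -184.59039256962856 -13.455295276968453
```

```bash
python3 -m creep '0 0 0 0.33 -0.57 1 255; 0 0 0 0.33 -0.57 2.2 255; 0 0 0 0.33 -0.57 3.4 255; 0 0 0 0.33 -0.57 4.5 255; 0 0 0 0.33 -0.57 5.3 255; 0 0 0 0.33 -0.57 5.75 255; 0 0 0 0.33 -0.57 5.75 255'
```

```text
t: 2.45
ee_pos: [444.6, 27.1, 57.1]
ee_rot: [0.0, 0.994, -0.106, -0.002]
ft_force: [0.9, -0.5, 0.4]
gripper_width: 0.002
grip_force: 0.0
```

```bash
python3 -m creep '0 0 0 0.3 -0.05 0 255; 0 0 0 0.55 -0.05 0 255; 0 0 0 0.65 -0.05 0 255; 0 0 0 0.75 -0.05 0 255; 0 0 0 0.85 -0.05 0 255; 0 0 0 0.95 -0.05 0 255; 0 0 0 1.05 -0.05 0 255; 0 0 0 1.15 -0.05 0 255'
```

```text
t: 3.25
ee_pos: [479.1, 22.3, 58.8]
ee_rot: [0.0, 0.994, -0.105, -0.0]
ft_force: [-2.6, 0.6, 1.8]
gripper_width: -0.004
grip_force: 1.1
```

```bash
python3 -m creep '0 0 0 0.1 0 0 255; 0 0 0 0.22 0 0 255; 0 0 0 0.35 0 0 255; 0 0 0 0.5 0 0 255; 0 0 0 0.65 0 0 255; 0 0 0 0.8 0 0 255; 0 0 0 0.92 0 0 255; 0 0 0 1 0 0 255'; python3 - <<'E'
from h import *
cv2.imwrite("pics/w2.png",camera("wrist"))
E
```

```text
t: 4.05
ee_pos: [508.8, 16.0, 58.7]
ee_rot: [0.0, 0.994, -0.105, 0.0]
ft_force: [-1.9, 0.0, 1.8]
gripper_width: 0.004
grip_force: 1.1
```

View pics/w2.png

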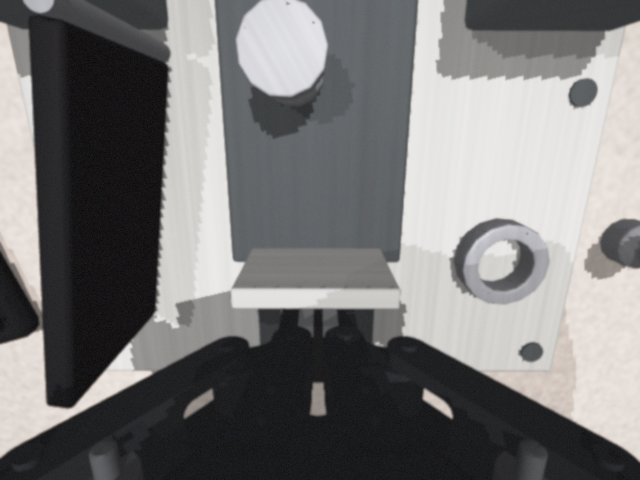

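Contact is good: plate square on the fingertips (235–400, 300), specimen upright at (282,45), door clear on the left.

```bash
python3 -m creep '0 0 0 0.12 0 0 255; 0 0 0 0.3 0 0 255; 0 0 0 0.5 0 0 255; 0 0 0 0.7 0 0 255; 0 0 0 0.9 0 0 255; 0 0 0 1.1 0 0 255; 0 0 0 1.3 0 0 255; 0 0 0 1.5 0 0 255'; python3 -m creep '0 0 0 0.2 0 0 255; 0 0 0 0.4 0 0 255; 0 0 0 0.6 0 0 255; 0 0 0 0.8 0 0 255; 0 0 0 1 0 0 255; 0 0 0 1.2 0 0 255; 0 0 0 1.35 0 0 255; 0 0 0 1.45 0 0 255'
```

```text
t: 4.9
ee_pos: [552.9, 6.5, 58.7]
ee_rot: [0.0, 0.994, -0.105, -0.0]
ft_force: [-2.6, -1.0, -0.6]
gripper_width: -0.001
grip_force: 1.2
t: 5.7
ee_pos: [595.5, -2.5, 58.8]
ee_rot: [0.0, 0.994, -0.105, 0.0]
ft_force: [-2.1, -1.0, 0.2]
gripper_width: -0.002
grip_force: 1.1
```

```bash
python3 -m creep '0 0 0 0.08 0 0 255; 0 0 0 0.16 0 0 255; 0 0 0 0.24 0 0 255; 0 0 0 0.32 0 0 255; 0 0 0 0.4 0 0 255; 0 0 0 0.47 0 0 255; 0 0 0 0.54 0 0 255; 0 0 0 0.58 0 0 255'
```

```text
t: 6.5
ee_pos: [612.3, -6.1, 58.8]
ee_rot: [0.0, 0.994, -0.105, 0.0]
ft_force: [-3.0, -0.7, 1.3]
gripper_width: 0.004
grip_force: 1.0
```

```bash
python3 -m creep '0 0 0 0.05 0 0 255; 0 0 0 0.1 0 0 255; 0 0 0 0.14 0 0 255; 0 0 0 0.14 0 0 255'; python3 -m creep '0 0 0 0.04 0 0 255; 0 0 0 0.08 0 0 255; 0 0 0 0.08 0 0 255'
```

```text
t: 6.9
ee_pos: [615.6, -6.8, 58.8]
ee_rot: [0.0, 0.994, -0.105, -0.001]
ft_force: [-5.4, -0.1, 3.4]
gripper_width: 0.002
grip_force: 2.7
t: 7.2
ee_pos: [615.6, -6.8, 58.8]
ee_rot: [-0.0, 0.994, -0.105, -0.003]
ft_force: [-19.1, 1.8, 11.4]
gripper_width: -0.002
grip_force: 9.0
```

Carriage is at its stop (position stalled while force rose). Back off, rise, turn towards the door's outer face.

```bash
python3 -m creep '0 0 0 -0.3 0 0 255; 0 0 0 -1.3 0 0 255; 0 0 0 -2.4 0 0 255; 0 0 0 -2.4 0 -1.2 255; 0 0 0 -2.4 0 -2.4 255; 0 0 0 -2.4 0 -3.4 255; 0 0 0 -2.4 0 -3.4 255'; python3 - <<'E'
from h import *
o=get_obs();cv2.imwrite("pics/w3.png",camera("wrist"));print(o["ee_pos"],o["ee_rot"])
E
```

```text
t: 7.9
ee_pos: [549.9, 7.7, 164.7]
ee_rot: [-0.0, 0.994, -0.105, 0.004]
ft_force: [1.3, 0.7, 0.1]
gripper_width: -0.002
grip_force: 0.0
[549.94460105   7.65044163 164.69932235] [-2.54737931e-05  9.94477350e-01 -1.04875408e-01  3.99356633e-03]
```

View pics/w3.png

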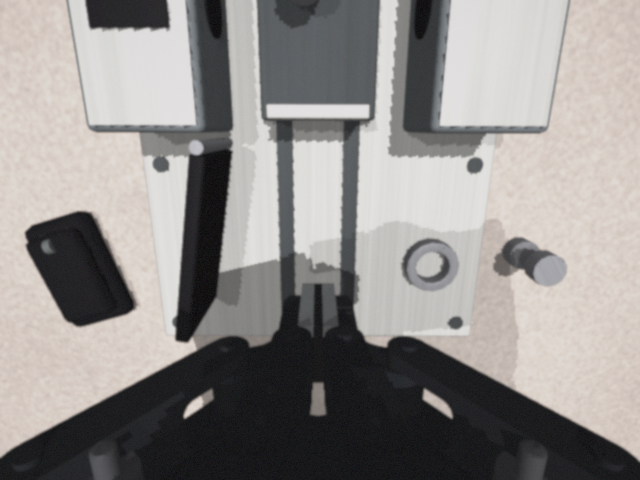

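Plate is home (front edge row 118), door outer top edge runs (190,155)–(177,340), mouse at (80,268).

```bash
cat > plan.py <<'E'
from h import *
g=np.array([614.5,-6.5]);w=-.209;X=np.array([np.cos(w),np.sin(w)]);Y=np.array([-X[1],X[0]])
H=g-4*X+68*Y
def pose(phi,r,off): # TCP xy at radius r along door, off mm outside hinge plane; tool yaw = outward normal
    a=w-phi; n=np.array([np.cos(a),np.sin(a)]); e=np.array([n[1],-n[0]])
    return H+r*e-off*n, a+np.pi
def rows(xy,yaw,z,poses):
    "shift in tool units and turn for each target"
    T=np.array([[np.cos(yaw),np.sin(yaw)],[np.sin(yaw),-np.cos(yaw)]])
    for p,y in poses:
        t=-(y-yaw+np.pi)%(2*np.pi)-np.pi if 0 else -((y-yaw+np.pi)%(2*np.pi)-np.pi)
        print("turn %.2f shift"%np.degrees(t/np.radians(8)*np.radians(1)),np.round(T@(p-xy)/30,2),np.round(p,1),round(y,3))
def now():
    o=get_obs(); T=rot(o["ee_rot"]); return o["ee_pos"][:2],np.arctan2(T[1,0],T[0,0]),o["ee_pos"][2],o
E
python3 - <<'E'
from plan import *
xy,yaw,z,o=now(); print(xy,yaw,z)
o["ee_pos"]=np.array([549.94,7.65,164.7])
h=wcast(o,(196,147),97)[:2]; a=wcast(o,(190,155),97)[:2]; b=wcast(o,(177,341),97)[:2]
print("hinge",h,H,a,b)
d=b-H; L=np.linalg.norm(d); ang=np.arctan2(d[1],d[0]); print(L,"phi",((w-np.pi/2)-(ang-np.arctan2(5,128)*-1*-1))%(2*np.pi))
d=b-a; print("phi face",(w-np.pi/2-np.arctan2(d[1],d[0]))%(2*np.pi))
rows(xy,yaw,z,[pose(1.74,95,56)])
E
```

```text
[549.07352206   7.686688  ] -0.21023692675830163 162.63163063397252
hinge [626.01711722  61.90565771] [624.69580447  60.85017128] [622.4964704   66.57630155] [508.97690471 111.97798985]
126.51054340158663 phi 1.8168760925968739
phi face 1.7422560911311438
turn -10.05 shift [-0.71 -4.63] [557.1 148. ] 1.193
```

```bash
python3 -m creep '0 0 -1 0 -0.4 0 255; 0 0 -2 -0.1 -1.1 0 255; 0 0 -3 -0.2 -1.8 0 255; 0 0 -4 -0.3 -2.5 0 255; 0 0 -5 -0.4 -3.2 0 255; 0 0 -6 -0.5 -3.9 0 255; 0 0 -7 -0.6 -4.4 0 255; 0 0 -8 -0.71 -4.63 0 255'; python3 -m creep '0 0 -1 0 0 0 255; 0 0 -2 0 0 0 255; 0 0 -2.05 0 0 1.2 255; 0 0 -2.05 0 0 2.4 255; 0 0 -2.05 0 0 3.3 255; 0 0 -2.05 0 0 3.5 255; 0 0 -2.05 0 0 3.5 255'; python3 - <<'E'
from plan import *
xy,yaw,z,o=now();print(xy,yaw,z)
rows(xy,yaw,z,[pose(1.74,95,22),pose(1.74,95,16)])
cv2.imwrite("pics/s2.png",cv2.resize(camera("scene")[190:370,230:470],None,fx=3,fy=3))
E
```

```text
t: 8.75
ee_pos: [556.0, 149.2, 159.4]
ee_rot: [-0.0, 0.898, 0.441, -0.0]
ft_force: [-0.2, -0.1, 0.3]
gripper_width: -0.003
grip_force: 0.0
t: 9.45
ee_pos: [555.8, 147.9, 54.6]
ee_rot: [-0.0, 0.827, 0.562, -0.001]
ft_force: [-0.3, 0.3, 0.4]
gripper_width: -0.004
grip_force: 0.0
[555.80339282 147.8609579 ] 1.1928278631495048 54.598532628634246
turn 0.00 shift [-1.11  0.04] [544.5 116.4] 1.193
turn 0.00 shift [-1.31  0.04] [542.3 110.8] 1.193
```

View pics/s2.png

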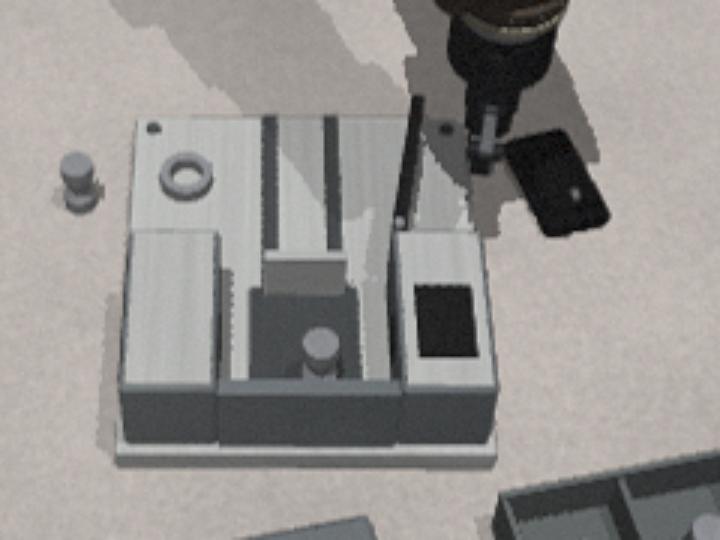

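Specimen stands in the slot with the plate home; the fingers are between door and mouse. Work out the arc.

```bash
python3 - <<'E'
from plan import *
xy,yaw,z,o=now()
ph=[1.74,1.65]+list(np.arange(1.55,0.04,-.1))+[0.0]
s=(xy,yaw)
seq=[pose(p,95,16) for p in ph]
rows(*s,0,[pose(1.74,95,22)]+seq[:6]);print()
rows(*seq[5],0,seq[6:14]);print(ph[13]);rows(*seq[13],0,seq[14:])
E
```

```text
turn 0.00 shift [-1.13  0.02] [544.5 116.4] 1.193
turn 0.00 shift [-1.33  0.02] [542.3 110.8] 1.193
turn -0.64 shift [-1.61 -0.01] [538.2 103.2] 1.283
turn -1.36 shift [-1.93 -0.02] [534.4  94.3] 1.383
turn -2.07 shift [-2.25 -0.  ] [531.5  85.2] 1.483
turn -2.79 shift [-2.57  0.06] [529.5  75.7] 1.583
turn -3.51 shift [-2.88  0.14] [528.5  66.2] 1.683

turn -0.72 shift [-0.32 -0.04] [528.5  56.5] 1.783
turn -1.43 shift [-0.64 -0.04] [529.4  46.9] 1.883
turn -2.15 shift [-0.96 -0.02] [531.2  37.5] 1.983
turn -2.86 shift [-1.28  0.04] [534.   28.3] 2.083
turn -3.58 shift [-1.58  0.13] [537.7  19.4] 2.183
turn -4.30 shift [-1.88  0.25] [542.3  10.9] 2.283
turn -5.01 shift [-2.17  0.4 ] [547.7   2.9] 2.383
turn -5.73 shift [-2.43  0.58] [553.9  -4.5] 2.483
0.44999999999999907
turn -0.72 shift [-0.32 -0.04] [560.7 -11.2] 2.583
turn -1.43 shift [-0.64 -0.04] [568.3 -17.2] 2.683
turn -2.15 shift [-0.96 -0.02] [576.3 -22.5] 2.783
turn -2.86 shift [-1.28  0.04] [584.9 -26.9] 2.883
turn -3.22 shift [-1.43  0.08] [589.3 -28.8] 2.933
```

```bash
python3 -m creep '0 0 0 -0.6 0.02 0 255; 0 0 0 -1.13 0.02 0 255; 0 0 0 -1.33 0.02 0 255; 0 0 -0.64 -1.61 -0.01 0 255; 0 0 -1.36 -1.93 -0.02 0 255; 0 0 -2.07 -2.25 0 0 255; 0 0 -2.79 -2.57 0.06 0 255; 0 0 -3.51 -2.88 0.14 0 255'; python3 -m creep '0 0 -0.72 -0.32 -0.04 0 255; 0 0 -1.43 -0.64 -0.04 0 255; 0 0 -2.15 -0.96 -0.02 0 255; 0 0 -2.86 -1.28 0.04 0 255; 0 0 -3.58 -1.58 0.13 0 255; 0 0 -4.3 -1.88 0.25 0 255; 0 0 -5.01 -2.17 0.4 0 255; 0 0 -5.73 -2.43 0.58 0 255'; python3 - <<'E'
from plan import *
xy,yaw,z,o=now();print(xy,yaw,z)
cv2.imwrite("pics/s3.png",cv2.resize(camera("scene")[190:370,230:470],None,fx=3,fy=3))
rows(xy,yaw,z,[pose(p,95,16) for p in (.45,.35,.25,.15,.05,0)])
E
```

```text
t: 10.3
ee_pos: [528.2, 65.2, 56.5]
ee_rot: [0.0, 0.665, 0.747, 0.0]
ft_force: [0.4, 1.2, -0.5]
gripper_width: 0.003
grip_force: 0.0
t: 11.1
ee_pos: [553.5, -5.3, 56.4]
ee_rot: [0.0, 0.322, 0.947, -0.0]
ft_force: [-1.7, 1.3, 0.1]
gripper_width: 0.002
grip_force: 0.0
[553.50126206  -5.34573978] 2.486348526124403 56.36208947704435
turn 0.03 shift [0.01 0.03] [553.9  -4.5] 2.483
turn -0.69 shift [-0.31 -0.01] [560.7 -11.2] 2.583
turn -1.41 shift [-0.63 -0.01] [568.3 -17.2] 2.683
turn -2.12 shift [-0.95  0.01] [576.3 -22.5] 2.783
turn -2.84 shift [-1.27  0.07] [584.9 -26.9] 2.883
turn -3.20 shift [-1.42  0.11] [589.3 -28.8] 2.933
```

View pics/s3.png

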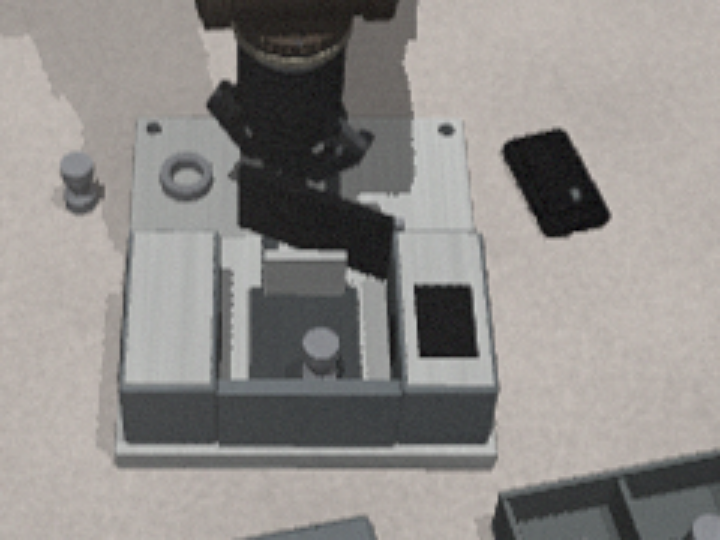

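The door follows the fingers, about 0.45 rad still open; plate and specimen unchanged. Finish the arc.

```bash
python3 -m creep '0 0 -0.69 -0.31 -0.01 0 255; 0 0 -1.41 -0.63 -0.01 0 255; 0 0 -1.8 -0.8 0 0 255; 0 0 -2.12 -0.95 0.01 0 255; 0 0 -2.5 -1.1 0.04 0 255; 0 0 -2.84 -1.27 0.07 0 255; 0 0 -3.05 -1.35 0.09 0 255; 0 0 -3.2 -1.42 0.11 0 255'; python3 -m creep '0 0 0 -0.04 0 0 255; 0 0 0 -0.08 0 0 255; 0 0 0 -0.1 0 0 255'
```

```text
t: 11.95
ee_pos: [588.5, -28.1, 56.1]
ee_rot: [-0.001, 0.106, 0.994, 0.0]
ft_force: [-11.7, 3.7, 4.5]
gripper_width: 0.0
grip_force: 0.0
t: 12.25
ee_pos: [588.4, -27.9, 55.5]
ee_rot: [-0.004, 0.107, 0.994, 0.0]
ft_force: [-19.7, 3.4, 9.1]
gripper_width: -0.002
grip_force: 0.0
```

Stalled on the door's stop. Back off and look.

```bash
python3 -m creep '0 0 0 0.2 0 0 255; 0 0 0 0.8 0 0 255; 0 0 0 1.8 0 0 255; 0 0 0 2.2 0 -1 255; 0 0 0 2.2 0 -2.5 255; 0 0 0 2.2 0 -4 255; 0 0 0 2.2 0 -4.5 255; 0 0 0 2.2 0 -4.5 255'; python3 - <<'E'
from h import *
a=camera("scene")[190:370,230:470]; b=camera("top")[140:305,250:405]
cv2.imwrite("pics/s4.png",np.hstack([cv2.resize(a,(480,400)),cv2.resize(b,(320,400))]))
o=get_obs();print(o["ee_pos"],o["ft_force"])
E
```

```text
t: 13.05
ee_pos: [528.6, -14.8, 193.6]
ee_rot: [0.003, 0.106, 0.994, -0.0]
ft_force: [-0.3, -0.8, -0.3]
gripper_width: 0.001
grip_force: 0.0
[527.51592538 -14.69444003 190.62767879] [0.49826194 0.19881815 0.35919494]
```

View pics/s4.png

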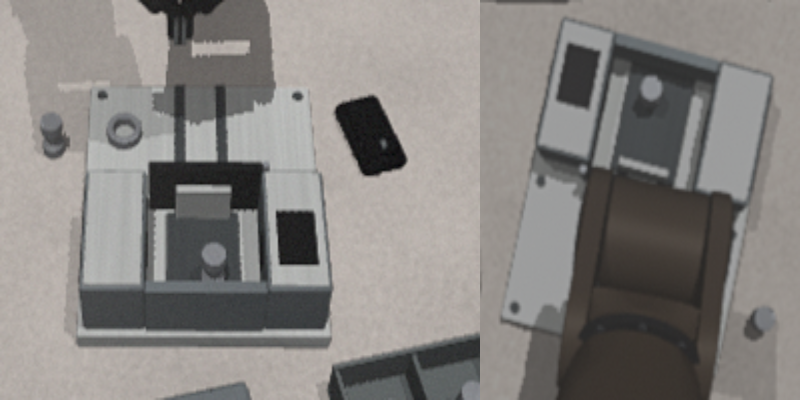

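The door is flush across the opening, the plate is home, the specimen is upright, and the collar, spare and mouse look unmoved.

```bash
python3 -m creep '0 0 0 0 0 0 255; 0 0 0 0 0 0 255'; python3 -c "
from rig import *
print(hand_in())"
```

```text
t: 13.35
ee_pos: [527.4, -14.6, 189.6]
ee_rot: [-0.001, 0.106, 0.994, 0.0]
ft_force: [0.2, 0.2, 0.1]
gripper_width: -0.001
grip_force: 0.0
the job is handed in; nothing more can be done
None
```

I pushed the carriage home to its stop, then pushed the door shut to its stop; the last picture shows the specimen still upright on the carriage, and I handed the job in at about 13 s (no verdict was returned).

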